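# Let the casting drum back to its pointer

### The job

Lift the ratchet pawl clear of the toothed wheel by pressing its thumb pad down, and let the casting drum turn back by itself until its spout stands in line with the pointer. Then let the pawl drop back into the teeth so that the drum is held there, within about a tooth of the pointer; leave the pointer where it is set and the things standing around as they are.

Things in the scene. Friction and masses are not known exactly. Their poses are not given: they have to be found in the camera images.
- stand: Grey cast stand screwed to the table, base plate 200 x 220 mm, carrying a horizontal plaster drum (92 mm across, 100 mm long) between two cheeks, 228 mm high over all. Origin on the table under the drum's middle; at yaw 0 x points away from the robot; y runs along the drum's axis, z up. Drum axis 120 mm up. At the -y end, 112 mm from the origin, a handwheel 94 mm across.
- wheel_mid (a point): Centre of the steel ratchet wheel on the drum's +y end, at (0, 80, 120) mm in the stand's frame: 24 saw teeth, 124 mm over the tips, 16 mm wide, 0.262 rad (15 degrees) a tooth. The pawl's nose bears on it from above.
- pawl_pad (a point): Centre of the top face of the pawl's flat steel thumb pad, 40 mm along the pawl x 38 mm, on the end that reaches from the wheel towards the robot; at (-145, 80, 196) mm in the stand's frame with the pawl down, free space below. Pressing it down lifts the nose; a light spring drops it when let go. Fully down it is about 20 mm lower. About 10 N pulls the nose from the loaded teeth, 5 N holds it.
- pawl_pin (a point): The pin on which the pawl (a steel bar) rocks, at (-80, 80, 184) mm in the stand's frame, between two upright ears: 65 mm from the pad's centre, 80 mm from the nose.
- pawl (a joint): Pawl angle: 0 with the nose down in the teeth (how it starts), growing as the pad is pressed, up to 0.32 rad at its stop; the nose is clear of the teeth above about 0.10 rad (pad about 7 mm down).
- drum (a joint): Drum angle from spout straight up; positive leans the spout to the stand's +x, away from the robot. Starts at 0.75 to 1.35 rad. While the pawl is up a spring turns it back (value falling, spout coming over the top towards the robot) steadily at about 0.2 rad/s. With the pawl down it runs to the next tooth and stops: it is held at whole multiples of 0.262 rad. The ratchet lets it be wound forward.
- pointer (a joint): Angle of the pointer from straight up, measured the same way as the drum's: the drum is right when the two are equal. Set anywhere from -0.7 to 0.15 rad; it stays where it is by stiff friction.
- spout_tip (a point): Middle of the mouth of the drum's spout, a plaster tube (20 mm across, flaring to 34 mm) standing out radially from the drum; 102 mm from the drum's axis, 18 mm to the -y side of the drum's middle. Its z axis points out along the spout, its y axis along the drum's axis.
- pointer_tip (a point): Point of the pointer, a steel arm 10 mm wide with a 22 mm broad wedge-shaped tip, which turns about the drum's axis just outside the -y cheek (75 mm from the origin); 108 mm from the axis. Its z axis points out along the arm.
- cup_mid (a point): Bystander: terracotta cup 68 mm across, 75 mm high, in front of the stand; point half-way up.
- jar_mid (a point): Bystander: lidded glass jar 64 mm across, 85 mm high, to the +y side of the stand; point half-way up.
- wood_tool: Bystander: flat wooden modelling stick 185 mm long lying on the table to the left in front of the stand; origin under its middle.
- bowl_mid (a point): Bystander: pale bowl 130 mm across, 55 mm high, on the robot's left; point half-way up.

How it is judged:
By the outcome, as a careful person would: the job done as asked, in the order asked, and still so for the second after the job is handed in, with the robot touching nothing.
It also fails if it takes over 45 s, if anything falls off the work surface, if the arm or the gripper's body presses on something with over 40 N, if the wrist force passes 120 N, or if a joint passes its speed limit or range.

### The arm

A 6-joint arm with a two-finger parallel gripper is mounted at the origin on the work surface. World frame = base frame: x ahead of the robot, y to its left, z up, the work surface at z = 0. Lengths are in m, angles in rad, forces in N, time in s.
With the tool pointing down it reaches from about 0.35 to 0.775 m from the base axis. Payload 7.3 kg.
Tool frame: the origin (TCP) lies midway between the tips of the shut fingers; the grasp point (between the pads) lies 19 mm behind it; z points along the fingers, y is the direction in which the jaws open and shut (so a half turn about z gives the same grasp; the last joint's range is limited). The gripper opens to 92 mm and grips with 3 to 60 N. Pads are 19 mm wide; open, the fingers measure 130 mm over their backs; the gripper's body (75 mm by 190 mm) begins 47 mm behind the grasp point.
Start: joints at [1.133, 0.342, 1.524, -0, 1.275, -0.146], TCP at [0.151, 0.503, 0.227] pointing down, gripper open.
Joint ranges: [-2.53, 2.53], [-0.77, 2.02], [0.04, 2.7], [-1, 4.14], [0.28, 2.66], [-3.11, 3.11]. Speed limits (rad/s): [2.57, 2.57, 3.14, 3.14, 3.14, 3.14].

### API

Orientations are given as [roll, pitch, yaw] about the fixed x, y, z axes, in that order (R = Rz(yaw) Ry(pitch) Rx(roll)).
In Python, from cell import robot gives the robot as it stands.
- The arm moves only by the tool step_arm, never from a script. Its argument "moves" is a list that holds one entry, the list of rows, each a list of 4 numbers: the shift along the tool's x, y, z in m, then the turn about the tool's z in rad. In form: [[[dx, dy, dz, roll], ...]]. A call has 1 to 8 rows; each row shifts and turns the commanded pose from where the row before left it, along the tool's axes as they then stand; what a row does not reach is not made up. A row lasts 1/12 s, in which the tool goes at most 41.7 mm and 7.16 degrees, less where a joint would pass 70% of its speed; a pose out of reach is approached as far as the arm can. A call with a gripper value outside its range is refused whole. "hand" is the opening, from 0 (shut) to 1 (fully open), set as the call begins (left out, the last holds). The fingers move at their own pace and stop on an object; "force" is the grip in N (left out, the last holds). Time passes only in rows, so rows that do not move let the fingers close. It gives the time, the measured TCP pose, the force and the opening at its end, in the units of the state.
- robot.observe(): the state, without advancing time (a new reading comes with each control period).
- robot.read_camera(name): name is "scene" or "top"; returns a dict with "frame" (420x560x3 uint8, red, green, blue), "fovy" (degrees; the focal length in pixels is half the picture's height over the tangent of half this angle, whatever the lens; pixels are square), "cx", "cy" (the principal point, pixels), "R" (3x3) and "t" (3): a world point X has camera coordinates R X + t. Camera axes: x right, y down, z forward; pixel columns grow to the right and rows downward; lengths in m; the calibration is good to about 2 mm. A picture is of the moment at which its call begins. There is no depth.
- robot.hand_in(): hands the job in, once; it reports no verdict.
The state is a dict: "time": time; "qpos": joint angles; "qvel": joint speeds; "joint_efforts": joint torques, N m; "tool_pos": TCP position; "tool_rot": TCP orientation; "contact_force": force on the tool from outside, world axes, zero at the start; "torque": the same for the moment, N m; "opening": finger opening in m.
Only numpy, scipy, OpenCV 4.12 (cv2) and the standard library are available. Lean on these libraries where they do the work, as an engineer would, in place of code of your own. Each camera call takes 0.05 s, during which the arm holds its last target.

## Working session

There is one attempt and no reset: what is moved stays moved. The work goes in short steps, Python scripts to look and compute and a tool call to move; the robot and the scene stay as the last step left them, time stands still between calls to the robot, and variables do not carry over. Pictures are saved under pics/ and viewed, and the job is handed in when it is done.

Besides the shell and the picture viewer there is one more tool, called after "Call:" as a command line: name --argument value ..., lists and objects as JSON in quotes. step_arm: Moves the arm, as the interface text tells. Its arguments: {"type":"object","properties":{"moves":{"type":"array","items":{"type":"array","items":{"type":"array","items":{"type":"number"}}}},"hand":{"type":"number"},"force":{"type":"number"}},"required":["moves"]}

```bash
mkdir -p pics; python3 - <<'E'
from cell import robot
import cv2
for n in("scene","top"):
    c=robot.read_camera(n); cv2.imwrite(f"pics/{n}0.png",c["frame"][:,:,::-1])
    print(n,c["fovy"],c["cx"],c["cy"],c["R"],c["t"])
print(robot.observe())
E
```

```text
scene 45.987629267771084 280.68244800812363 204.56959443100132 [[-0.6997358   0.71430542  0.0117289 ]
 [ 0.35494457  0.36185911 -0.86201643]
 [-0.61998722 -0.59902065 -0.50674461]] [ 0.32033417 -0.09922014  1.56629603]
top 43.83947398647744 274.32037361260484 212.606393747179 [[ 0.1117295  -0.99372399  0.0053985 ]
 [-0.9692311  -0.11017146 -0.22012117]
 [ 0.21933445  0.01936164 -0.9754576 ]] [0.07641226 0.58573071 1.46141185]
{'time': 0.1, 'qpos': array([ 1.13300820e+00,  3.42630724e-01,  1.52493265e+00, -3.99670233e-05,
        1.27538710e+00, -1.46004976e-01]), 'qvel': array([ 0.00207893, -0.00266778, -0.00289509, -0.00026666, -0.00165703,
       -0.00067105]), 'joint_efforts': array([ 1.21896315e-03, -4.32009208e+01, -2.44696462e+01,  7.18688406e-02,
        5.25998720e-02, -8.39410905e-05]), 'tool_pos': array([0.15085767, 0.50247618, 0.22612215]), 'tool_rot': array([-3.14024371e+00, -1.59732697e-04,  2.84982106e+00]), 'contact_force': array([-0.20916296,  0.41336776,  0.81147617]), 'torque': array([-0.00060443, -0.01023531,  0.00436712]), 'opening': 0.09165297512505384}
```

View pics/scene0.png

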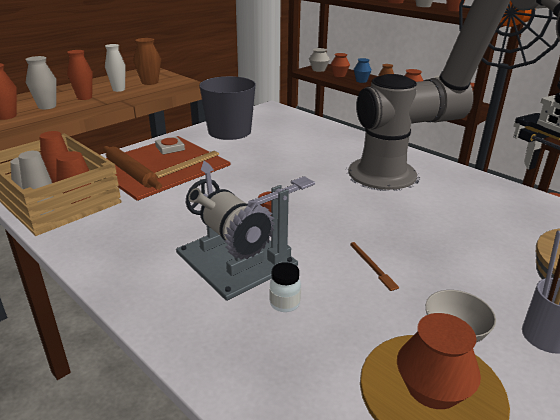

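View pics/top0.png

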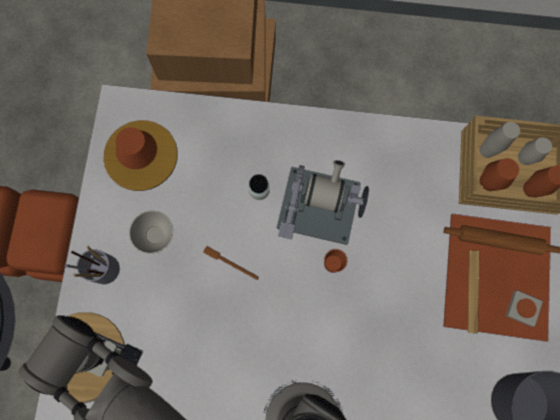

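The scene view shows the stand near (240,235), with the pad at about (302,184) and the jar at (286,287). In the top view the stand is near (320,205), with the pad at (287,228), the spout mouth at (338,164) and the cup at (335,261). Next I'll enlarge both.

```bash
python3 - <<'E'
import cv2
a=cv2.imread("pics/scene0.png")[145:305,165:335]; cv2.imwrite("pics/s0z.png",cv2.resize(a,None,fx=3.7,fy=3.7,interpolation=2))
a=cv2.imread("pics/top0.png")[150:280,240:380]; cv2.imwrite("pics/t0z.png",cv2.resize(a,None,fx=4.5,fy=4.5,interpolation=2))
E
```

```text
(no output)
```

View pics/s0z.png

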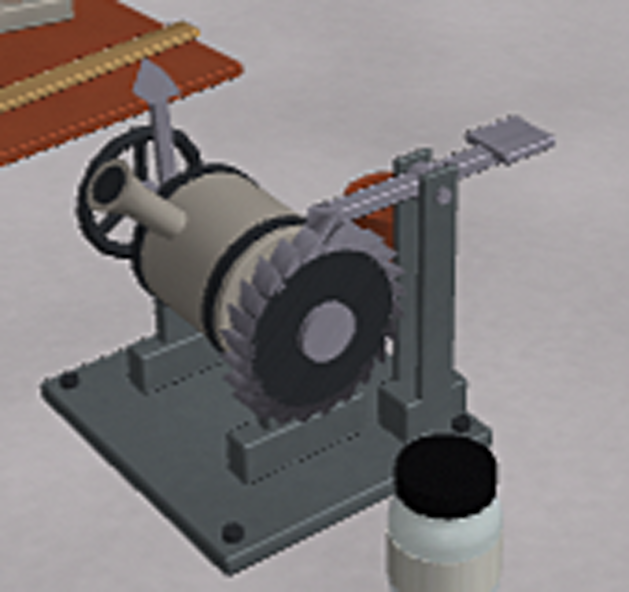

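View pics/t0z.png

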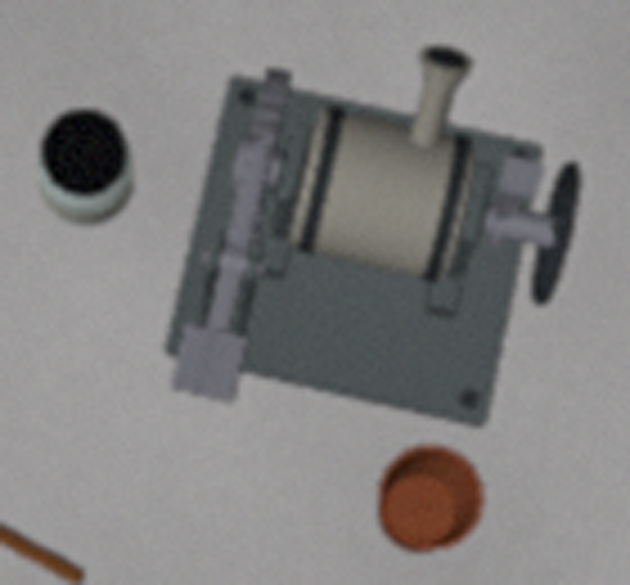

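```bash
cat > h.py <<'E'
import numpy as np
from scipy.optimize import least_squares
def proj(c,X):
    f=210/np.tan(np.radians(c["fovy"])/2); p=np.asarray(c["R"])@X+c["t"]
    return np.array([c["cx"]+f*p[0]/p[2],c["cy"]+f*p[1]/p[2]])
def W(q,p):
    c,s=np.cos(q[2]),np.sin(q[2]); return np.array([q[0]+c*p[0]-s*p[1],q[1]+s*p[0]+c*p[1],p[2]])
def rad(a,r,y): return [r*np.sin(a),y,.12+r*np.cos(a)]
S=lambda u,v:np.array([u/3.7+165,v/3.7+145])
T=lambda u,v:np.array([u/4.5+240,v/4.5+150])
E
python3 - <<'E'
from h import *
from cell import robot
cs,ct=robot.read_camera("scene"),robot.read_camera("top")
def res(q,lab=False):
    spout=rad(q[3],.102,-.018); ptr=rad(q[4],.108,-.075)
    L=[("padS",cs,[-.145,.08,.196],S(511,137)),("hwS",cs,[0,-.112,.12],S(140,192)),("spS",cs,spout,S(109,184)),
       ("ptS",cs,ptr,S(149,60)),("hubS",cs,[0,.09,.12],S(328,331)),
       ("padT",ct,[-.145,.08,.196],T(209,362)),("hwT",ct,[0,-.112,.12],T(557,233)),("spT",ct,spout,T(446,56))]
    r=[proj(c,W(q,p))-o for _,c,p,o in L]
    if lab:
        for l,x in zip(L,r): print(l[0],x.round(1))
        print("ptrT pred",(proj(ct,W(q,ptr))-[240,150])*4.5)
    return np.concatenate(r)
s=least_squares(res,[.55,0.0,0,1,-.2]); print(s.x); res(s.x,1)
q=s.x; print("pad",W(q,[-.145,.08,.196]),"cur",robot.observe()["tool_pos"])
E
```

```text
[ 0.63351195  0.00783615 -0.11736025  0.79499803  0.06637596]
padS [-0.7 -1.6]
hwS [-0.1 -0.6]
spS [-0.6 -0.2]
ptS [0.1 0.3]
hubS [-1.1 -1. ]
padT [-0.9  0.1]
hwT [-1.5  0. ]
spT [-1.   0.3]
ptrT pred [521.75762712 163.37509576]
pad [0.49887666 0.10426404 0.196     ] cur [0.15091299 0.50261489 0.2263077 ]
```

Call:
step_arm --moves '[[[-0.028,-0.0175,-0.002,0],[-0.028,-0.0175,-0.002,0],[-0.028,-0.0175,0,0],[-0.028,-0.0175,0,0],[-0.028,-0.0175,0,0],[-0.028,-0.0175,0,0],[-0.028,-0.0175,0,0],[-0.028,-0.0175,0,0]]]' --hand 0

```text
time: 0.87
tool_pos: [0.326, 0.3029, 0.2307]
tool_rot: [3.141, 0.0, 2.85]
contact_force: [0.9, 0.2, -0.8]
opening: 0.0428
```

Call:
step_arm --moves '[[[-0.028,-0.0175,0,0],[-0.028,-0.0175,0,0],[-0.028,-0.0175,0,0],[-0.028,-0.0175,0,0],[-0.028,-0.0175,0,0],[-0.028,-0.0175,0,0],[-0.014,-0.009,0,0],[0,0,0,0]]]'

```text
time: 1.53
tool_pos: [0.4688, 0.1401, 0.2303]
tool_rot: [-3.141, 0.001, 2.846]
contact_force: [0.8, -0.2, -0.2]
opening: 0.0007
```

```bash
python3 - <<'E'
from cell import robot
from scipy.spatial.transform import Rotation as Ro
import cv2,numpy as np
o=robot.observe(); print(o["time"],o["tool_pos"],o["tool_rot"],o["contact_force"],o["opening"])
R=Ro.from_euler("xyz",o["tool_rot"]).as_matrix(); print(R.T@(np.array([.4985,.1045,.200])-o["tool_pos"]))
a=robot.read_camera("scene")["frame"][100:305,165:335,::-1]; b=robot.read_camera("top")["frame"][130:335,210:380,::-1]
cv2.imwrite("pics/c1.png",cv2.resize(np.hstack([a,b]),None,fx=2.35,fy=2.35,interpolation=2))
E
```

```text
1.5333 [0.46875894 0.14012334 0.23034821] [-3.14097395e+00  6.03817371e-04  2.84606110e+00] [ 0.78179138 -0.16906925 -0.22116407] 0.0006557190449872764
[-0.03880861 -0.02539815  0.03038737]
```

View pics/c1.png

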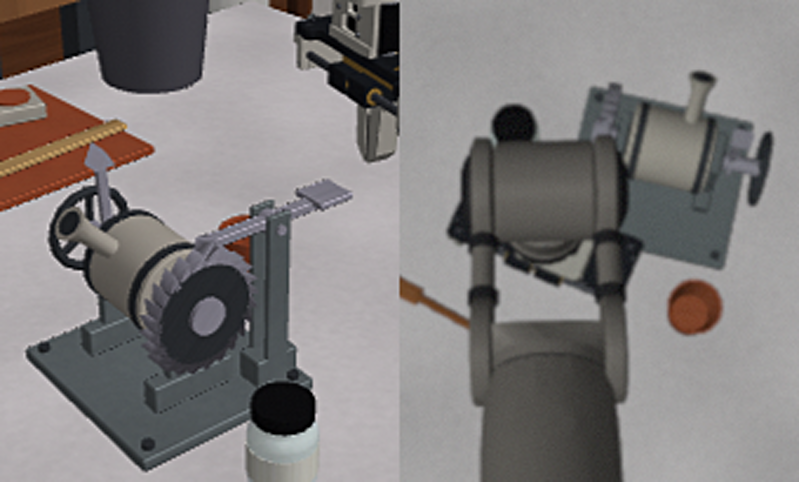

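The left half (scene) shows the gripper just short of the pad, which is at (325,193), and not touching anything. About 46 mm of travel is left to get over it.

Call:
step_arm --moves '[[[-0.013,-0.0085,0.004,0],[-0.013,-0.0085,0.005,0],[-0.0128,-0.0084,0.005,0],[0,0,0,0],[0,0,0,0]]]'

```text
time: 2.05
tool_pos: [0.4962, 0.1075, 0.2163]
tool_rot: [-3.142, -0.001, 2.849]
contact_force: [0.3, -0.1, -0.6]
opening: 0.0004
```

```bash
python3 - <<'E'
from cell import robot
import cv2,numpy as np
o=robot.observe(); print(o["time"],o["tool_pos"],o["tool_rot"],o["contact_force"],o["opening"])
a=robot.read_camera("scene")["frame"][130:260,175:335,::-1]
cv2.imwrite("pics/c2.png",cv2.resize(a,None,fx=4.5,fy=4.5,interpolation=2))
E
```

```text
2.05 [0.49621924 0.10752962 0.21629392] [-3.14153957e+00 -1.39052830e-03  2.84938028e+00] [ 0.34699334 -0.13353136 -0.56493953] 0.00040382628781098146
```

View pics/c2.png

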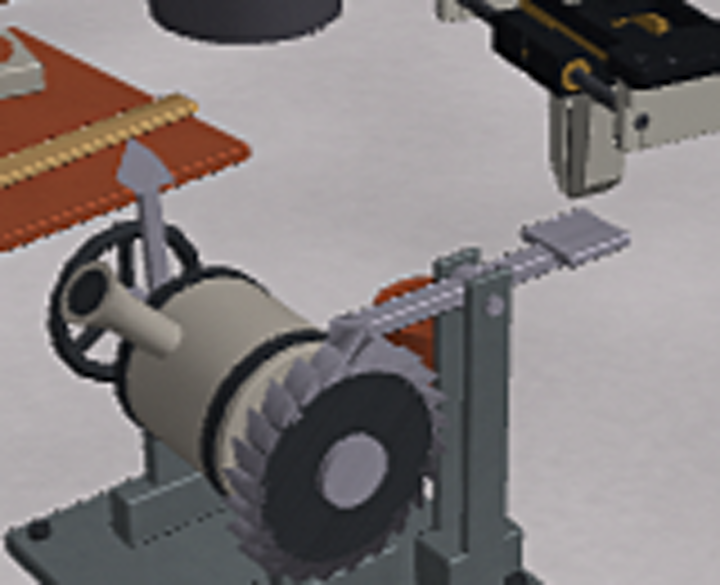

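The fingertip at (587,190) hangs over the middle of the pad at (577,237), with a gap of about 20 mm. Pressing down now.

Call:
step_arm --moves '[[[0,0,0.009,0],[0,0,0.008,0],[0,0,0.008,0],[0,0,0.007,0],[0,0,0,0]]]'

```text
time: 2.52
tool_pos: [0.4954, 0.1079, 0.1834]
tool_rot: [-3.141, -0.002, 2.85]
contact_force: [-2.9, 1.7, 4.4]
opening: 0.0003
```

```bash
cat > look.py <<'E'
from cell import robot
import cv2,numpy as np,sys
o=robot.observe(); print(o["time"],o["tool_pos"],o["contact_force"])
a=robot.read_camera("scene")["frame"]; cv2.imwrite(f"pics/{sys.argv[1]}_full.png",a[:,:,::-1])
cv2.imwrite(f"pics/{sys.argv[1]}.png",cv2.resize(a[130:260,175:335,::-1],None,fx=4.5,fy=4.5,interpolation=2))
E
python3 look.py p1
```

```text
2.5167 [0.49540653 0.10789465 0.1834041 ] [-2.90725371  1.72615196  4.37165112]
```

View pics/p1.png

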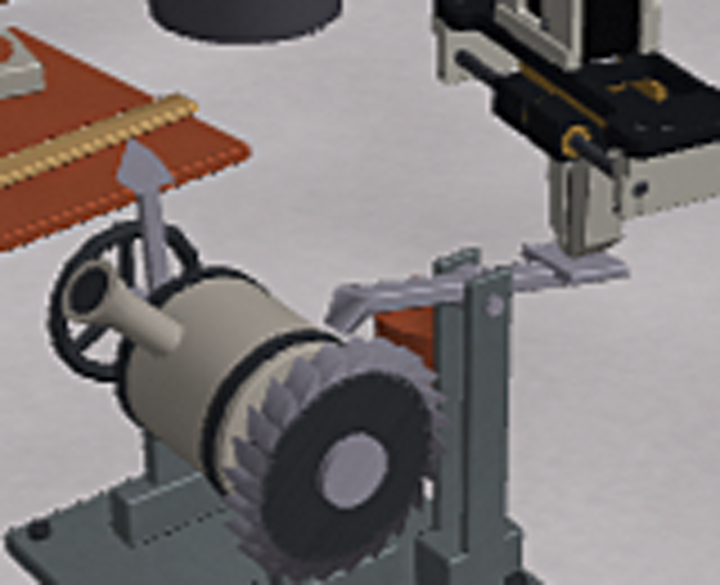

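The pawl is up: its nose at (345,310) is clear of the teeth. The force is about 5 N and the drum is free, so I'll wait and measure how fast it turns.

Call:
step_arm --moves '[[[0,0,0,0],[0,0,0,0],[0,0,0,0],[0,0,0,0],[0,0,0,0],[0,0,0,0],[0,0,0,0],[0,0,0,0]]]'

```text
time: 3.23
tool_pos: [0.4959, 0.1077, 0.1848]
tool_rot: [3.141, -0.001, 2.85]
contact_force: [-5.0, 2.0, 3.8]
opening: 0.0003
```

Call:
step_arm --moves '[[[0,0,0,0],[0,0,0,0],[0,0,0,0],[0,0,0,0],[0,0,0,0],[0,0,0,0],[0,0,0,0],[0,0,0,0]]]'

```text
time: 3.9
tool_pos: [0.4959, 0.1076, 0.1848]
tool_rot: [3.141, -0.001, 2.85]
contact_force: [-4.1, 1.6, 4.5]
opening: -0.0001
```

```bash
python3 look.py p2; python3 - <<'E'
from h import *
from cell import robot
c=robot.read_camera("scene"); q=[.6335,.0078,-.1174]
for a in np.arange(-.1,.85,.1): print(round(a,2),((proj(c,W(q,rad(a,.102,-.018)))-[175,130])*4.5).round())
for a in (-.05,0,.066,.1,.15): print("ptr",a,((proj(c,W(q,rad(a,.108,-.075)))-[175,130])*4.5).round())
E
```

```text
3.9 [0.49594114 0.10764426 0.18484383] [-4.1048486   1.61431337  4.51555735]
-0.1 [231. 185.]
0.0 [213. 189.]
0.1 [195. 196.]
0.2 [177. 205.]
0.3 [160. 215.]
0.4 [143. 228.]
0.5 [126. 242.]
0.6 [111. 257.]
0.7 [ 97. 274.]
0.8 [ 84. 291.]
ptr -0.05 [158. 135.]
ptr 0 [149. 137.]
ptr 0.066 [137. 142.]
ptr 0.1 [130. 144.]
ptr 0.15 [121. 148.]
```

View pics/p2.png

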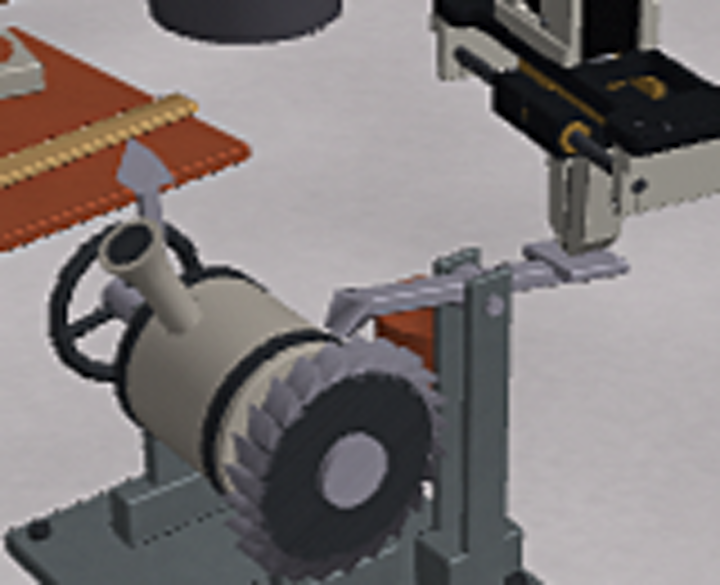

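The spout mouth is at (132,242), so the drum stands at about 0.48 rad and turns at about 0.22 rad/s. The pointer is near 0.07 rad, so the right tooth is 0. I'll wait about 1 s more and check again.

Call:
step_arm --moves '[[[0,0,0,0],[0,0,0,0],[0,0,0,0],[0,0,0,0],[0,0,0,0],[0,0,0,0]]]'

```text
time: 4.5
tool_pos: [0.4959, 0.1076, 0.1848]
tool_rot: [3.141, -0.001, 2.85]
contact_force: [-5.0, 2.0, 4.1]
opening: 0.0004
```

Call:
step_arm --moves '[[[0,0,0,0],[0,0,0,0],[0,0,0,0],[0,0,0,0],[0,0,0,0],[0,0,0,0]]]'

```text
time: 5.0
tool_pos: [0.496, 0.1076, 0.1848]
tool_rot: [3.141, -0.001, 2.85]
contact_force: [-4.8, 2.4, 4.3]
opening: 0.0004
```

```bash
python3 look.py p3
```

```text
5.0 [0.4959508  0.10763932 0.18483959] [-4.78215266  2.3672212   4.29255416]
```

View pics/p3.png

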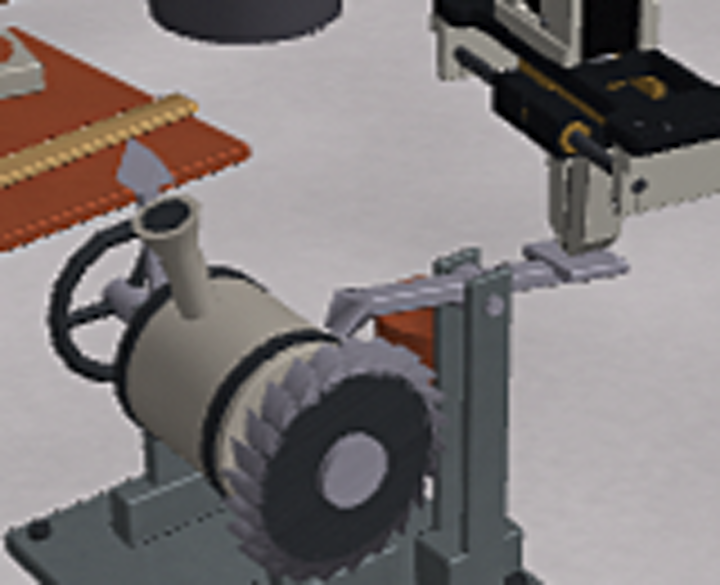

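The mouth is at (167,213), so the drum is at about 0.26 rad. I'll wait 0.5 s and then lift off quickly, so the pawl drops at about 0.1 rad, before the 0 tooth.

Call:
step_arm --moves '[[[0,0,0,0],[0,0,0,0],[0,0,0,0],[0,0,0,0],[0,0,0,0],[0,0,0,0],[0,0,-0.025,0],[0,0,-0.025,0]]]'

```text
time: 5.72
tool_pos: [0.4962, 0.1071, 0.2343]
tool_rot: [-3.14, -0.002, 2.85]
contact_force: [-0.7, 0.2, -1.2]
opening: 0.0007
```

Call:
step_arm --moves '[[[0,0,-0.02,0],[0,0,0,0],[0,0,0,0],[0,0,0,0],[0,0,0,0],[0,0,0,0],[0,0,0,0],[0,0,0,0]]]'

```text
time: 6.38
tool_pos: [0.4965, 0.1072, 0.2542]
tool_rot: [-3.141, -0.001, 2.85]
contact_force: [0.3, 0.6, -0.3]
opening: 0.0006
```

```bash
python3 look.py p4
```

```text
6.3833 [0.49649377 0.10724189 0.25417325] [ 0.30855274  0.63313503 -0.32122088]
```

View pics/p4.png

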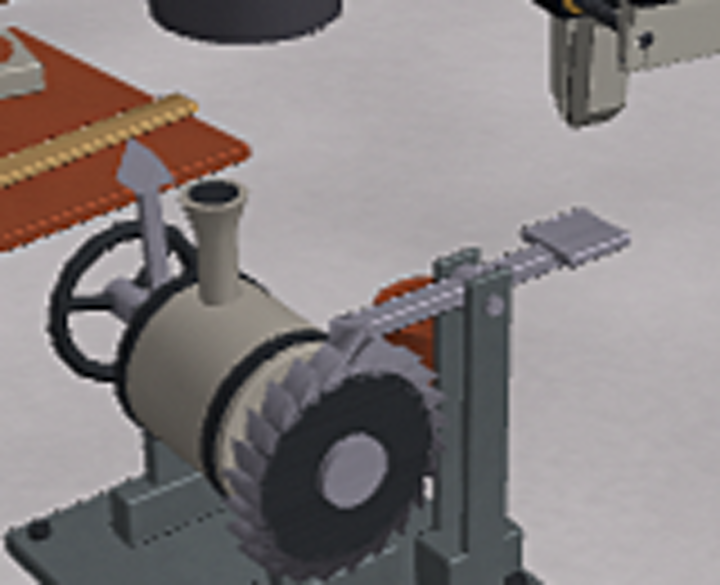

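The pawl nose is down in the teeth, and the mouth is at (215,192), which is 0 rad. I'll back off and check that it stays there.

Call:
step_arm --moves '[[[0.02,0.012,-0.01,0],[0.025,0.015,0,0],[0.025,0.015,0,0],[0.025,0.015,0,0],[0.02,0.01,0,0],[0,0,0,0],[0,0,0,0],[0,0,0,0]]]'

```text
time: 7.1
tool_pos: [0.4062, 0.2043, 0.2648]
tool_rot: [3.142, 0.001, 2.85]
contact_force: [-0.2, 0.0, -0.3]
opening: 0.0001
```

```bash
python3 look.py p5; python3 - <<'E'
from cell import robot
import cv2
a=cv2.imread("pics/p4_full.png")[145:305,165:280].astype(int);b=cv2.imread("pics/p5_full.png")[145:305,165:280].astype(int)
print("maxdiff",abs(a-b).max(), (abs(a-b).max(2)>30).sum())
cv2.imwrite("pics/t5.png",robot.read_camera("top")["frame"][:,:,::-1])
E
```

```text
7.1 [0.40622576 0.2043267  0.26478137] [-0.15383423  0.02406987 -0.31883556]
maxdiff 85 57
```

View pics/p5_full.png

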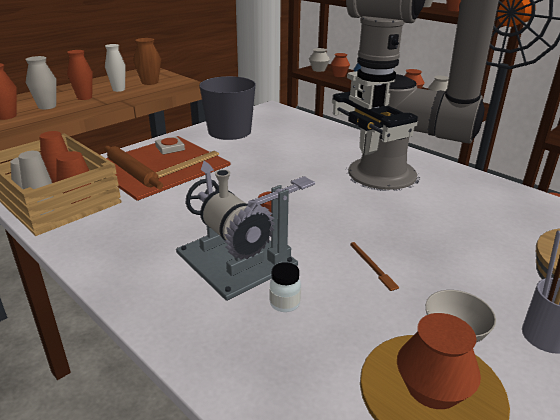

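View pics/t5.png

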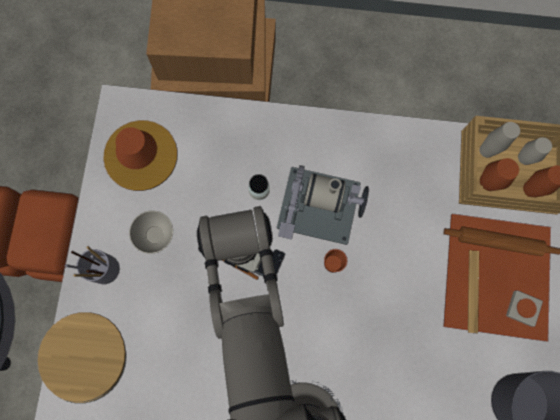

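```bash
python3 look.py p6; python3 - <<'E'
import cv2,numpy as np
L=[cv2.imread(f"pics/p{i}_full.png") for i in(4,5,6)]
for i,j in((0,1),(1,2)):
    m=abs(L[i].astype(int)-L[j]).max(2)[145:305,165:310]>30; ys,xs=np.nonzero(m); print(m.sum(), (xs.min()+165,xs.max()+165,ys.min()+145,ys.max()+145) if m.any() else "")
cv2.imwrite("pics/cmp.png",cv2.resize(np.hstack([l[150:260,180:265] for l in L]),None,fx=3,fy=3,interpolation=2))
E
```

```text
7.2 [0.40645394 0.20394604 0.26461845] [ 0.22538481  0.94746945 -0.71070238]
212 (np.int64(185), np.int64(309), np.int64(145), np.int64(238))
0
```

View pics/cmp.png

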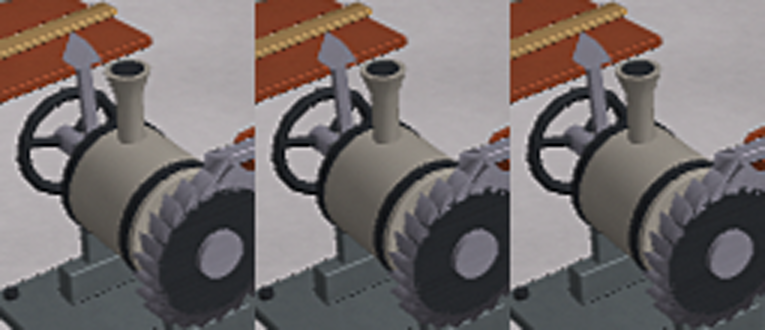

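The drum ran the last little bit onto its tooth and then stopped. One more check after a further wait.

Call:
step_arm --moves '[[[0,0,0,0],[0,0,0,0],[0,0,0,0],[0,0,0,0],[0,0,0,0],[0,0,0,0],[0,0,0,0],[0,0,0,0]]]'

```text
time: 7.92
tool_pos: [0.4057, 0.2045, 0.2647]
tool_rot: [3.141, 0.0, 2.85]
contact_force: [0.6, 0.7, -0.8]
opening: 0.0002
```

```bash
python3 look.py p7; python3 - <<'E'
import cv2,numpy as np
a,b=[cv2.imread(f"pics/p{i}_full.png").astype(int) for i in(5,7)]
print((abs(a-b).max(2)[145:305,165:310]>30).sum())
E
```

```text
7.9167 [0.4057468  0.20454907 0.26474105] [ 0.64248446  0.71432144 -0.81178358]
0
```

View pics/p7.png

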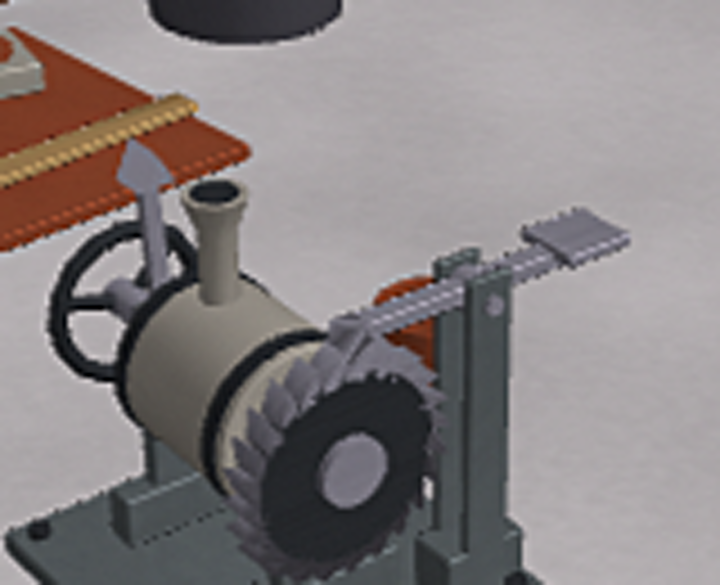

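The drum is still, with the mouth at (215,192), about 0 rad. The pointer tip is at (134,141), about 0.07 rad, and hasn't moved. The pawl is down.

```bash
python3 -c "
from cell import robot
print(robot.hand_in())"
```

```text
the job is handed in; nothing more can be done
None
```

The drum is held by the pawl at about 0 rad, roughly a quarter of a tooth from the pointer at about 0.07 rad, and I have handed the job in.

**What I did:** I pressed the thumb pad down about 12 mm with the shut fingers, at about 5–7 N while holding it. The drum turned back from about 0.79 rad at roughly 0.2 rad/s. I lifted off at about 0.15 rad, and the pawl dropped and caught the 0 tooth. I then backed the arm away.

**Last checks:**
- **Drum:** it moved very slightly just after the release as it seated on the tooth. The stand then showed no change between pictures over the last 0.8 s.
- **Pointer and bystanders:** the pointer tip was in the same place before and after. The cup, jar and bowl look unmoved, and so does the stick in the scene view, though the arm partly hides it from above.
- **Robot:** it was touching nothing at the end. The job took about 8 s.

The stand pose I fitted from the two pictures was off by 1 to 2 pixels at some points, so the angles are good to about 0.03 rad. No check failed.

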